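# Lids back on the lunch tins

### The job

The customer has finished looking at the four steel lunch tins on the counter: close them all, putting each lid on the tin it belongs to, fully down and level on the rim. Leave each tin standing where it is, set the lids down rather than dropping them, and do not push the calculator or the roll of tape about.

Things in the scene. Friction and masses are not known exactly. Their poses are not given: they have to be found in the camera images.
- lid_large_centre (a point): The larger round lid: steel plate 108 mm across, plug 88 mm across at the plate tapering to 78 mm, upright round black knob in the middle, 28 mm across. Lies grip up on its plug. Upwards: plug 11 mm, plate 4 mm, grip 28 mm (43 in all). Point: the lid's centre, 21.5 mm above its underside, 6.5 mm above the plate's top face; when closed, 10.5 mm above the tin's rim. Yaw does not matter. About 0.13 kg.
- lid_small_centre (a point): The smaller round lid: steel plate 78 mm across, plug 58 mm tapering to 48 mm, round black knob in the middle, 22 mm across. Lies grip up on its plug. Upwards: plug 11 mm, plate 4 mm, grip 28 mm (43 in all). Point: the lid's centre, 21.5 mm above its underside, 6.5 mm above the plate's top face; when closed, 10.5 mm above the tin's rim. Yaw does not matter. About 0.08 kg.
- lid_square_centre (a point): The square lid: steel plate 90 x 90 mm, plug 70 x 70 mm tapering to 60 x 60 mm; its grip is a black bar in the middle, 36 mm long (x) and 20 mm wide (y). Lies grip up on its plug. Upwards: plug 11 mm, plate 4 mm, grip 28 mm (43 in all). Point: the lid's centre, 21.5 mm above its underside, 6.5 mm above the plate's top face; when closed, 10.5 mm above the tin's rim. x and y run along the edges. It fits its tin in any of four ways round. About 0.12 kg.
- lid_oblong_centre (a point): The oblong lid: steel plate 124 mm (x) by 82 mm (y), plug 104 x 62 mm tapering to 94 x 52 mm; its grip is a black bar in the middle, 60 mm long (x) and 20 mm wide (y). Lies grip up on its plug. Upwards: plug 11 mm, plate 4 mm, grip 28 mm (43 in all). Point: the lid's centre, 21.5 mm above its underside, 6.5 mm above the plate's top face; when closed, 10.5 mm above the tin's rim. It fits its tin either way round. About 0.13 kg.
- tin_large_mouth (a point): The larger round tin: 104 mm across outside, 94 mm inside, rim 46 mm above the counter. Open, empty, double-walled steel, loose on the counter, mouth up. Point: centre of the mouth, level with the rim. Wall 5 mm. z up. About 0.3 kg.
- tin_small_mouth (a point): The smaller round tin: 74 mm across outside, 64 mm inside, rim 48 mm above the counter. Open, empty, double-walled steel, loose on the counter, mouth up. Point: centre of the mouth, level with the rim. Wall 5 mm. z up. About 0.2 kg.
- tin_square_mouth (a point): The square tin: 86 x 86 mm outside, 76 x 76 mm inside, rim 42 mm above the counter; x and y run along its sides. Open, empty, double-walled steel, loose on the counter, mouth up. Point: centre of the mouth, level with the rim. Wall 5 mm. z up. About 0.26 kg.
- tin_oblong_mouth (a point): The oblong tin: 120 mm (x) by 78 mm (y) outside, 110 x 68 mm inside, rim 38 mm above the counter. Open, empty, double-walled steel, loose on the counter, mouth up. Point: centre of the mouth, level with the rim. Wall 5 mm. z up. About 0.28 kg.
- calculator_centre (a point): A black pocket calculator lying flat, 118 mm (x) by 70 mm (y), 14 mm high, loose; not part of the job. The point is its centre, 6 mm up.
- tape_centre (a point): A roll of brown packing tape lying flat, 92 mm across, 24 mm high, loose; not part of the job. The point is its centre, 12 mm up.
Mind the look-alikes: they are no part of the job. What is shaped like the part that bears lid_small_centre but blue is not meant.

How it is judged (in metres and radians):
At the end, for the whole second after the job is handed in: Each of the four lids sits on its own tin: centres within 8 mm sideways, plate on the rim within 3 mm, lid and tin level within 3.4 degrees, each lid at rest, and each tin within 40 mm of where it stood (horizontal distance between lid_large_centre and tin_large_mouth below 0.008 m and z of lid_large_centre in the frame of tin_large_mouth between 0.0075 and 0.0135 m and angle between each of lid_large_centre, tin_large_mouth, lid_small_centre, tin_small_mouth, lid_square_centre, tin_square_mouth, lid_oblong_centre, tin_oblong_mouth's own z axis and vertical below 0.06 rad and distance of each of tin_large_mouth, tin_small_mouth, tin_square_mouth, tin_oblong_mouth from where it was at the start of the episode below 0.04 m and linear speed of each of lid_large, lid_small, lid_square, lid_oblong below 0.02 m/s and horizontal distance between lid_small_centre and tin_small_mouth below 0.008 m and z of lid_small_centre in the frame of tin_small_mouth between 0.0075 and 0.0135 m and horizontal distance between lid_square_centre and tin_square_mouth below 0.008 m and z of lid_square_centre in the frame of tin_square_mouth between 0.0075 and 0.0135 m and horizontal distance between lid_oblong_centre and tin_oblong_mouth below 0.008 m and z of lid_oblong_centre in the frame of tin_oblong_mouth between 0.0075 and 0.0135 m); the robot touches nothing.
It fails at once if a tin is tipped over (angle between any of tin_large_mouth, tin_small_mouth, tin_square_mouth, tin_oblong_mouth's own z axis and vertical above 0.5 rad).
It fails at once if a lid is dropped from more than about 25 mm, or thrown ((linear speed of lid_large above 0.7 m/s and contact force between the fingers and lid_large below 0.02 N) or (linear speed of lid_small above 0.7 m/s and contact force between the fingers and lid_small below 0.02 N) or (linear speed of lid_square above 0.7 m/s and contact force between the fingers and lid_square below 0.02 N) or (linear speed of lid_oblong above 0.7 m/s and contact force between the fingers and lid_oblong below 0.02 N)).
It fails at once if the calculator or the roll of tape is pushed more than 4 cm (distance of any of calculator_centre, tape_centre from where it was at the start of the episode above 0.04 m).
It also fails if it takes over 128 s, if anything falls off the work surface, if the arm or the gripper's body presses on something with over 40 N, if the wrist force passes 120 N, or if a joint passes its speed limit or range.

### The arm

A 6-joint arm with a two-finger parallel gripper is mounted at the origin on the work surface. World frame = base frame: x ahead of the robot, y to its left, z up, the work surface at z = 0. Lengths are in mm, angles in rad, forces in N, time in s.
With the tool pointing down it reaches from about 300 to 775 mm from the base axis. Payload 14.6 kg.
Tool frame: the origin (TCP) lies on the centre line of the jaws, within the pads' length; the fingertips stand 11 mm ahead of it and the grasp point (between the pads) lies 8 mm behind it; z points along the fingers, y is the line along which they close (so a half turn about z gives the same grasp; the last joint's range is limited). The gripper opens to 94 mm and grips with 3 to 60 N. Pads are 16 mm wide; open, the fingers measure 119 mm over their backs; the gripper's body (75 mm by 177 mm) begins 78 mm behind the grasp point.
Start: joints at [-1.283, 0.3, 1.521, -0, 1.321, -0.067], TCP at [191.064, -515.736, 216.446] pointing down, gripper open.
Joint ranges: [-3.03, 3.03], [-0.79, 2.21], [0.23, 2.52], [-1.04, 4.18], [0, 3.07], [-2.55, 2.55]. Speed limits (rad/s): [2.22, 2.22, 2.57, 3.14, 3.14, 3.14].

### API

Orientations are given as a unit quaternion [x, y, z, w].
In Python, from workcell import get_obs, grab_frame, close_job gives the robot as it stands.
- The arm moves only by the shell command python3 -m jog 'ROWS' [OPENING] [FORCE]. ROWS is JSON, a list of rows, each a list of 6 numbers: the shift along the world's x, y, z normalised to -1 to 1, where 1 is 0.25 m, then the turn, a rotation vector about the world's x, y, z normalised to -1 to 1, where 1 is 2 rad. In form: [[dx, dy, dz, wx, wy, wz], ...]. A call has 1 to 12 rows; each row shifts and turns the commanded pose from where the row before left it; what a row does not reach is not made up. A row lasts 1/10 s, in which the tool goes at most 50 mm and 8.59 degrees, less where a joint would pass 70% of its speed; a pose out of reach is approached as far as the arm can. A call with a number of a shift or a turn outside -1 to 1 is refused whole. A call with a gripper value outside its range is refused whole. OPENING is the opening, from -1 (shut) to 1 (fully open), set as the call begins (- or left out, the last holds). The fingers move at their own pace and stop on an object; FORCE is the grip in N (left out, the last holds). Time passes only in rows, so rows that do not move let the fingers close. It gives the time, the measured TCP pose, the force, the opening and the grip force at its end, in the units of the state.
- get_obs(): the state, without advancing time (a new reading comes with each control period).
- grab_frame(name): name is "side" or "top"; returns a dict with "frame" (400x640x3 uint8, red, green, blue), "range_z" (400x640 float32, mm along the optical axis (not along the pixel's ray), 0 where there is no reading), "fx", "fy", "cx", "cy" (pixels), "dist" ([k1, k2, p1, p2, k3] as OpenCV has them; the pictures are not rectified), "pose" (4x4, takes a point from camera to world coordinates). Camera axes: x right, y down, z forward; pixel columns grow to the right and rows downward; lengths in mm; the calibration is good to about 2 mm. A picture is of the moment at which its call begins.
- close_job(): hands the job in; it is judged then, once.
The state is a dict: "t": time; "joints": joint angles; "qvel": joint speeds; "joint_torque": joint torques, N m; "position": TCP position; "orientation": TCP orientation; "force": force on the tool from outside, world axes, zero at the start; "torque": the same for the moment, N m; "width": finger opening in mm; "grasp_force": force on a finger pad.
Only numpy, scipy, OpenCV 4.12 (cv2) and the standard library are available. Lean on these libraries where they do the work, as an engineer would, in place of code of your own. Each camera call takes 0.05 s, during which the arm holds its last target. There are 200 camera calls.

## Working session

There is one attempt and no reset: what is moved stays moved. The work goes in short steps, Python scripts to look and compute and a shell command to move; the robot and the scene stay as the last step left them, time stands still between calls to the robot, and variables do not carry over. Pictures are saved under pics/ and viewed, at most 14 in all, crops included, and the job is handed in when it is done.

```bash
mkdir -p pics; ls; python3 - <<'E'
from workcell import get_obs, grab_frame
import cv2,numpy as np
for n in("top","side"):
    f=grab_frame(n); np.savez(f"pics/{n}0.npz",**f); cv2.imwrite(f"pics/{n}0.png",f["frame"][:,:,::-1])
    print(n,f["fx"],f["cx"],f["cy"],f["dist"],np.round(f["pose"],3).tolist())
print(get_obs())
E
```

```text
pics
top 451.24855218231926 319.98395091094545 194.98785140558414 [-0.0643344  0.         0.         0.         0.       ] [[-0.003, -0.991, 0.135, 318.91], [-1.0, 0.003, -0.003, 7.132], [0.003, -0.135, -0.991, 1453.434], [0.0, 0.0, 0.0, 1.0]]
side 460.166152368288 316.1600535932731 194.99606997144662 [-0.07975294  0.          0.          0.          0.        ] [[-0.762, -0.333, 0.555, -204.166], [-0.647, 0.361, -0.671, 893.453], [0.023, -0.871, -0.491, 714.321], [0.0, 0.0, 0.0, 1.0]]
{'t': 0.1, 'joints': array([-1.28260775e+00,  3.00404311e-01,  1.52152932e+00,  1.61662905e-06,
        1.32071780e+00, -6.65985790e-02]), 'qvel': array([-0.00042048,  0.00032901, -0.00259863,  0.00167266, -0.00079473,
       -0.00061945]), 'joint_torque': array([ 3.18633749e-03, -5.32642508e+01, -3.53284121e+01,  7.10403803e-02,
        2.35024269e-02, -4.20658921e-05]), 'position': array([ 190.99679122, -515.52250664,  215.94486079]), 'orientation': array([ 9.84306874e-01,  1.76464435e-01, -5.77553029e-05, -5.26228191e-04]), 'force': array([-0.03380371,  0.79009948, -0.00812133]), 'torque': array([-0.02074844,  0.01502843,  0.0152334 ]), 'grasp_force': 0.0, 'width': 94.43581802880186}
```

View pics/top0.png

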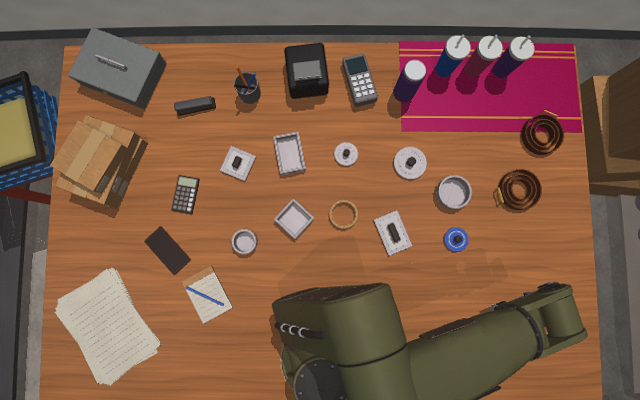

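View pics/side0.png

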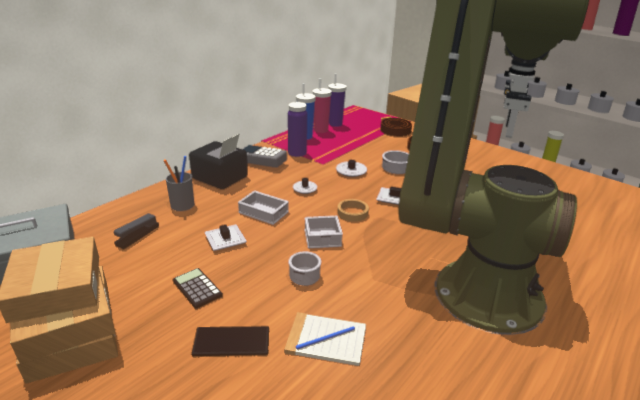

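The top view shows lids: square (237,163), small (346,154), large (410,162), oblong (393,233). The tins are oblong (289,153), square (294,219), small (244,241), large (454,192).
Look-alikes are the blue lid (456,239), which is not wanted, the round tape (343,214), the phone (167,250), the calculator (186,194) and the card terminal (360,80). The small lid wanted is the steel one at (346,154).

```bash
cat > h.py <<'E'
import cv2,numpy as np
def cast(f,px,z):
    K=np.array([[f["fx"],0,f["cx"]],[0,f["fy"],f["cy"]],[0,0,1]])
    u=cv2.undistortPoints(np.float64(px).reshape(-1,1,2),K,np.float64(f["dist"])).reshape(-1,2)
    P=f["pose"]; d=np.c_[u,np.ones(len(u))]@P[:3,:3].T; o=P[:3,3]
    return (o+d*((z-o[2])/d[:,2])[:,None])[:,:2]
def cloud(f):
    h,w=f["range_z"].shape; v,u=np.mgrid[:h,:w]
    K=np.array([[f["fx"],0,f["cx"]],[0,f["fy"],f["cy"]],[0,0,1]])
    n=cv2.undistortPoints(np.float64(np.c_[u.ravel(),v.ravel()]).reshape(-1,1,2),K,np.float64(f["dist"])).reshape(-1,2)
    p=np.c_[n,np.ones(len(n))]*f["range_z"].reshape(-1,1)
    return (p@f["pose"][:3,:3].T+f["pose"][:3,3]).reshape(h,w,3)
def blob(m,c):
    # contour nearest pixel c
    cs,_=cv2.findContours(m.astype(np.uint8),cv2.RETR_EXTERNAL,cv2.CHAIN_APPROX_NONE)
    cs=[k for k in cs if cv2.contourArea(k)>25]
    k=max(cs,key=lambda k:cv2.pointPolygonTest(k,c,True))
    return k.reshape(-1,2)
def rect(p):
    (c,s,a)=cv2.minAreaRect(np.float32(p))
    if s[0]<s[1]: a+=90;s=s[::-1]
    return np.round(c,1),np.round(s,1),round((a+90)%180-90,1)
lids=dict(square=(237,163),small=(346,154),large=(410,162),oblong=(393,233))
tins=dict(oblong=((289,153),38),square=((294,219),42),small=((244,241),48),large=((454,192),46))
E
cat > meas.py <<'E'
from h import *
f=dict(np.load("pics/top0.npz")); C=cloud(f)
hsv=cv2.cvtColor(f["frame"],cv2.COLOR_RGB2HSV); m=(hsv[...,1]<70)&(hsv[...,2]>110)
for n,c in lids.items():
    k=blob(m,c); p=cast(f,k,13); 
    dk=(hsv[...,2]<90); y,x=c
    g=blob(dk,c)if dk[c[1]-6:c[1]+6,c[0]-6:c[0]+6].any() else None
    z=C[c[1]-12:c[1]+12,c[0]-12:c[0]+12,2]
    print("lid",n,rect(p),np.round(cv2.minEnclosingCircle(np.float32(p)),1) if 0 else np.round(cv2.minEnclosingCircle(np.float32(p))[1],1),"grip",rect(cast(f,g,43)) if g is not None else None,"z",np.percentile(z,[50,98]).round(1))
for n,(c,h) in tins.items():
    k=blob(m,c); p=cast(f,k,h)
    r=C[c[1]-35:c[1]+35,c[0]-35:c[0]+35]; hm=np.zeros(m.shape,bool); 
    hm[c[1]-35:c[1]+35,c[0]-35:c[0]+35]=abs(r[...,2]-h)<8
    q=blob(cv2.morphologyEx(hm.astype(np.uint8),cv2.MORPH_CLOSE,np.ones((3,3))),c)
    # inner opening: points at floor
    print("tin",n,rect(p),np.round(cv2.minEnclosingCircle(np.float32(p))[1],1),"depth",rect(cast(f,q,h)),"floorz",np.percentile(r[30:40,30:40,2],50).round(1))
E
python3 meas.py
python3 - <<'E'
import cv2
a=cv2.imread("pics/top0.png")[130:265,215:480]
cv2.imwrite("pics/crop0.png",cv2.resize(a,None,fx=3,fy=3,interpolation=cv2.INTER_CUBIC))
E
```

```text
lid square (array([622.2, 271.4]), array([91.6, 90.6]), -22.8) 61.2 grip (array([619.6, 269.2]), array([35. , 21.8]), -25.2) z [15.4 45.3]
lid small (array([652.2, -81.3]), array([77. , 75.2]), -0.5) 39.5 grip (array([648.7, -80.4]), array([23.5, 17.2]), -26.7) z [13.3 43.1]
lid large (array([ 622.1, -291.8]), array([105.6, 103.3]), 89.9) 54.3 grip (array([ 618.9, -288.2]), array([31. , 23.6]), -37.7) z [15.  45.3]
lid oblong (array([ 394.3, -229. ]), array([125.5,  83.3]), 22.0) 72.9 grip (array([ 392.6, -226.2]), array([57.8, 22.8]), 20.6) z [16.3 45.5]
tin oblong (array([651.8, 102. ]), array([125.8,  84. ]), 11.0) 73.0 depth (array([650.3, 100.4]), array([125.3,  82.5]), 11.0) floorz 3.6
tin square (array([438.6,  85.5]), array([93.2, 92.7]), 47.1) 61.5 depth (array([440.9,  86.1]), array([90. , 89.9]), 48.1) floorz 5.2
tin small (array([366.6, 240. ]), array([76.2, 75.4]), -44.6) 39.3 depth (array([368.3, 240.1]), array([75.7, 75.5]), 68.8) floorz 4.3
tin large (array([ 521.3, -425.9]), array([106.2, 102.9]), -2.3) 54.1 depth (array([ 521.2, -424.2]), array([106. ,  99.4]), 89.9) floorz 4.2
```

View pics/crop0.png

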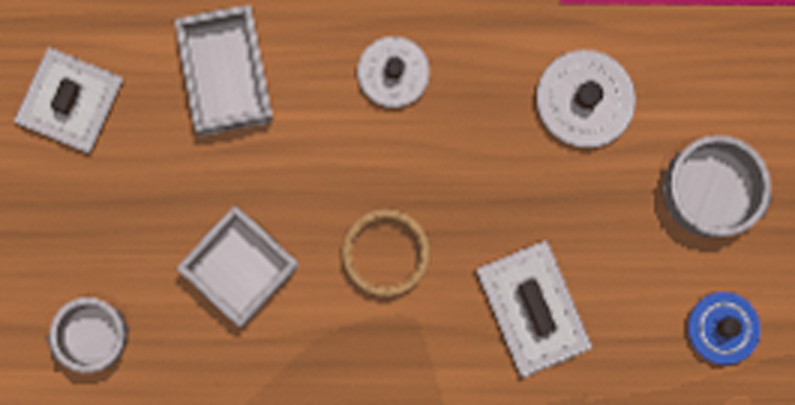

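The crop confirms it: the steel small lid is at crop (394,72), and the blue one at (724,328) is excluded. I'll start with the oblong lid.

```bash
python3 -m jog '[[0.09,0.127,-0.069,0,0,0],[0.09,0.127,-0.069,0,0,0],[0.09,0.127,-0.069,0,0,0],[0.09,0.127,-0.069,0,0,0.01],[0.09,0.127,-0.069,0,0,0],[0.09,0.127,-0.069,0,0,0],[0.09,0.127,-0.069,0,0,0],[0.09,0.127,-0.069,0,0,0],[0.09,0.127,-0.069,0,0,0],[0,0,0,0,0,0],[0,0,0,0,0,0]]' 0.3 25
```

```text
t: 1.2
position: [393.6, -229.5, 60.9]
orientation: [0.982, 0.187, -0.0, -0.0]
force: [-0.2, 0.3, 0.9]
width: 60.7
grasp_force: 0.0
```

```bash
python3 -m jog '[[0.002,0.003,-0.064,0,0,0],[0,0,-0.064,0,0,0],[0,0,0,0,0,0],[0,0,0,0,0,0]]'
python3 -m jog '[[0,0,0,0,0,0],[0,0,0,0,0,0],[0,0,0,0,0,0],[0,0,0,0,0,0],[0,0,0,0,0,0],[0,0,0,0,0,0]]' -1 25
python3 -m jog '[[0,0,0.08,0,0,0],[0,0,0.12,0,0,0],[0,0,0.14,0,0,0],[0,0,0.08,0,0,0],[0,0,0,0,0,0],[0,0,0,0,0,0]]'
```

```text
t: 1.6
position: [393.9, -230.1, 29.8]
orientation: [0.983, 0.186, 0.0, 0.0]
force: [0.2, -0.1, -0.8]
width: 60.9
grasp_force: 0.0
t: 2.2
position: [394.2, -229.3, 29.3]
orientation: [0.982, 0.186, 0.0, 0.0]
force: [-1.0, 0.4, 1.8]
width: 19.8
grasp_force: 25.0
t: 2.8
position: [393.8, -229.0, 133.5]
orientation: [0.982, 0.186, -0.0, -0.0]
force: [0.1, 0.7, -1.6]
width: 19.9
grasp_force: 25.0
```

```bash
python3 -m jog '[[0.05,0.06,0,0,0,-0.009],[0.093,0.12,0,0,0,-0.009],[0.093,0.12,0,0,0,-0.009],[0.093,0.12,0,0,0,-0.009],[0.093,0.12,0,0,0,-0.009],[0.093,0.12,0,0,0,-0.009],[0.093,0.12,0,0,0,-0.009],[0.093,0.12,0,0,0,-0.009],[0.093,0.12,0,0,0,-0.009],[0.093,0.12,0,0,0,-0.009],[0.093,0.12,0,0,0,0],[0.046,0.06,0,0,0,0]]'
python3 -m jog '[[0,0,-0.08,0,0,0],[0,0,-0.04,0,0,0],[0,0,0,0,0,0],[0,0,0,0,0,0]]'
python3 - <<'E'
from workcell import grab_frame
import cv2,numpy as np
a=grab_frame("side")["frame"][130:300,180:420,::-1]; cv2.imwrite("pics/s1.png",cv2.resize(a,None,fx=3,fy=3,interpolation=cv2.INTER_CUBIC))
E
```

```text
t: 4.0
position: [650.9, 103.1, 131.3]
orientation: [0.995, 0.098, -0.002, -0.0]
force: [-0.9, -1.3, -1.4]
width: 19.6
grasp_force: 25.0
t: 4.4
position: [650.3, 100.3, 103.8]
orientation: [0.995, 0.097, -0.0, 0.0]
force: [0.5, 0.3, -0.8]
width: 19.7
grasp_force: 25.0
```

View pics/s1.png

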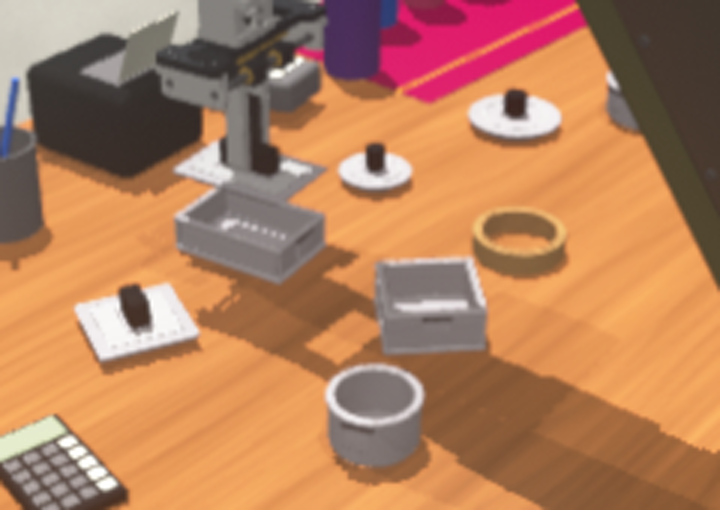

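The lid hangs level over the oblong tin (crop 250,165 over 250,225). Lowering.

```bash
python3 -m jog '[[0,0,-0.06,0,0,0],[0,0,-0.06,0,0,0],[0,0,-0.03,0,0,0],[0,0,-0.015,0,0,0],[0,0,-0.01,0,0,0],[0,0,0,0,0,0],[0,0,0,0,0,0]]'
python3 -m jog '[[0,0,-0.005,0,0,0],[0,0,-0.005,0,0,0],[0,0,0,0,0,0],[0,0,0,0,0,0]]'
```

```text
t: 5.15
position: [650.8, 100.8, 60.9]
orientation: [0.995, 0.097, 0.0, -0.0]
force: [-0.1, 0.3, -1.0]
width: 19.9
grasp_force: 25.0
t: 5.55
position: [650.6, 100.8, 58.0]
orientation: [0.995, 0.097, 0.0, -0.0]
force: [-0.3, 0.8, -1.5]
width: 20.1
grasp_force: 25.0
```

```bash
python3 -m jog '[[0,0,-0.004,0,0,0],[0,0,-0.003,0,0,0],[0,0,0,0,0,0],[0,0,0,0,0,0]]'
python3 -m jog '[[0,0,0,0,0,0],[0,0,0,0,0,0],[0,0,0,0,0,0],[0,0,0,0,0,0],[0,0,0,0,0,0]]' 0.3
python3 -m jog '[[0,0,0.06,0,0,0],[0,0,0.1,0,0,0],[0,0,0.1,0,0,0],[0,0,0,0,0,0]]'
```

```text
t: 5.95
position: [650.6, 100.8, 56.3]
orientation: [0.995, 0.097, 0.0, -0.0]
force: [-1.4, 0.1, 0.3]
width: 19.9
grasp_force: 25.0
t: 6.45
position: [650.6, 100.7, 56.2]
orientation: [0.995, 0.097, 0.0, 0.0]
force: [-0.8, 0.8, 0.7]
width: 56.4
grasp_force: 0.0
t: 6.85
position: [652.2, 101.0, 126.3]
orientation: [0.995, 0.097, 0.003, -0.0]
force: [0.1, 0.8, 0.5]
width: 60.9
grasp_force: 0.0
```

```bash
python3 -m jog '[[-0.023,0.136,0,0,0,-0.06],[-0.023,0.136,0,0,0,-0.06],[-0.023,0.136,0,0,0,-0.06],[-0.023,0.136,-0.08,0,0,-0.06],[-0.023,0.136,-0.08,0,0,-0.06],[0,0,-0.08,0,0,0],[0,0,0,0,0,0],[0,0,0,0,0,0]]'
```

```text
t: 7.65
position: [622.0, 270.4, 61.7]
orientation: [0.98, -0.201, -0.0, 0.0]
force: [0.6, -0.5, 0.2]
width: 61.0
grasp_force: 0.0
```

```bash
python3 -m jog '[[0,0.002,-0.065,0,0,0],[0,0,-0.064,0,0,0],[0,0,0,0,0,0],[0,0,0,0,0,0]]'
python3 -m jog '[[0,0,0,0,0,0],[0,0,0,0,0,0],[0,0,0,0,0,0],[0,0,0,0,0,0],[0,0,0,0,0,0],[0,0,0,0,0,0]]' -1 25
python3 -m jog '[[0,0,0.08,0,0,0],[0,0,0.12,0,0,0],[0,0,0.14,0,0,0],[0,0,0.08,0,0,0],[0,0,0,0,0,0],[0,0,0,0,0,0]]'
```

```text
t: 8.05
position: [621.6, 270.8, 28.1]
orientation: [0.98, -0.201, -0.0, 0.0]
force: [0.2, 0.6, -0.8]
width: 61.1
grasp_force: 0.0
t: 8.65
position: [621.8, 271.3, 29.0]
orientation: [0.98, -0.201, 0.0, 0.0]
force: [-0.7, -0.1, 0.4]
width: 19.8
grasp_force: 25.0
t: 9.25
position: [621.5, 271.1, 132.9]
orientation: [0.98, -0.201, -0.0, 0.0]
force: [0.3, 0.2, -2.0]
width: 19.7
grasp_force: 25.0
```

```bash
python3 -m jog '[[-0.045,-0.046,0,0,0,-0.021],[-0.091,-0.093,0,0,0,-0.021],[-0.091,-0.093,0,0,0,-0.021],[-0.091,-0.093,0,0,0,-0.021],[-0.091,-0.093,0,0,0,-0.021],[-0.091,-0.093,0,0,0,-0.021],[-0.091,-0.093,0,0,0,-0.021],[-0.091,-0.093,0,0,0,-0.021],[-0.045,-0.045,0,0,0,0],[0,0,0,0,0,0],[0,0,0,0,0,0]]'
python3 -m jog '[[0,0,-0.08,0,0,0],[0,0,-0.08,0,0,0],[0,0,-0.02,0,0,0],[0,0,0,0,0,0],[0,0,0,0,0,0]]'
python3 - <<'E'
from workcell import grab_frame
import cv2,numpy as np
a=grab_frame("side")["frame"][130:300,180:420,::-1]; cv2.imwrite("pics/s2.png",cv2.resize(a,None,fx=3,fy=3,interpolation=cv2.INTER_CUBIC))
E
```

```text
t: 10.35
position: [440.1, 85.9, 133.2]
orientation: [0.932, -0.362, -0.0, 0.0]
force: [0.2, 0.2, -1.6]
width: 19.9
grasp_force: 25.0
t: 10.85
position: [440.6, 86.1, 89.4]
orientation: [0.932, -0.362, 0.0, -0.0]
force: [-0.7, -0.0, -0.8]
width: 19.7
grasp_force: 25.0
```

View pics/s2.png

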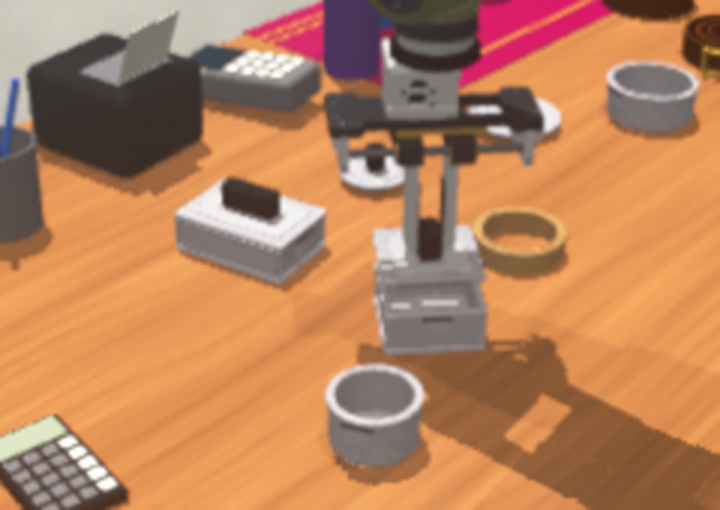

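The oblong tin is closed level (250,225), and the square lid is aligned above its tin (430,250 over 430,310).

```bash
python3 -m jog '[[0,0,-0.04,0,0,0],[0,0,-0.03,0,0,0],[0,0,-0.02,0,0,0],[0,0,-0.01,0,0,0],[0,0,0,0,0,0],[0,0,0,0,0,0]]'
python3 -m jog '[[0,0,-0.006,0,0,0],[0,0,-0.006,0,0,0],[0,0,0,0,0,0],[0,0,0,0,0,0]]'
```

```text
t: 11.5
position: [440.2, 85.8, 64.0]
orientation: [0.932, -0.362, 0.0, -0.0]
force: [0.2, -0.7, -2.2]
width: 19.8
grasp_force: 25.0
t: 11.9
position: [440.1, 85.8, 60.9]
orientation: [0.932, -0.362, -0.0, 0.0]
force: [0.2, -0.1, -1.7]
width: 19.7
grasp_force: 25.0
```

```bash
python3 -m jog '[[0,0,-0.004,0,0,0],[0,0,-0.002,0,0,0],[0,0,0,0,0,0],[0,0,0,0,0,0]]'
python3 -m jog '[[0,0,0,0,0,0],[0,0,0,0,0,0],[0,0,0,0,0,0],[0,0,0,0,0,0],[0,0,0,0,0,0]]' 0.3
python3 -m jog '[[0,0,0.06,0,0,0],[0,0,0.1,0,0,0],[0,0,0.12,0,0,0],[0,0,0,0,0,0]]'
python3 -m jog '[[0.094,-0.074,0,0,0,0.06],[0.094,-0.074,0,0,0,0.06],[0.094,-0.074,0,0,0,0.06],[0.094,-0.074,0,0,0,0.06],[0.094,-0.074,0,0,0,0.06],[0.094,-0.074,0,0,0,0.06],[0.094,-0.074,-0.05,0,0,0.06],[0.094,-0.074,-0.08,0,0,0.06],[0.094,-0.074,-0.08,0,0,0.06],[0,0,-0.05,0,0,0],[0,0,0,0,0,0],[0,0,0,0,0,0]]'
```

```text
t: 12.3
position: [440.2, 85.8, 59.9]
orientation: [0.932, -0.362, 0.0, -0.0]
force: [-2.9, -0.8, 6.3]
width: 19.8
grasp_force: 25.0
t: 12.8
position: [440.1, 85.8, 59.4]
orientation: [0.932, -0.362, -0.0, 0.0]
force: [0.4, -0.2, -0.1]
width: 56.4
grasp_force: 0.0
t: 13.2
position: [441.6, 86.0, 132.6]
orientation: [0.932, -0.362, 0.002, -0.001]
force: [-0.7, -0.0, 0.8]
width: 61.1
grasp_force: 0.0
t: 14.4
position: [651.1, -80.2, 64.5]
orientation: [0.986, 0.168, -0.0, -0.0]
force: [-0.9, 0.9, -0.0]
width: 61.1
grasp_force: 0.0
```

```bash
python3 -m jog '[[0.003,-0.003,-0.07,0,0,0],[0,0,-0.072,0,0,0],[0,0,0,0,0,0],[0,0,0,0,0,0]]'
python3 -m jog '[[0,0,0,0,0,0],[0,0,0,0,0,0],[0,0,0,0,0,0],[0,0,0,0,0,0],[0,0,0,0,0,0],[0,0,0,0,0,0]]' -1 25
python3 -m jog '[[0,0,0.08,0,0,0],[0,0,0.12,0,0,0],[0,0,0.14,0,0,0],[0,0,0.08,0,0,0],[0,0,0,0,0,0],[0,0,0,0,0,0]]'
```

```text
t: 14.8
position: [652.1, -81.1, 28.8]
orientation: [0.986, 0.169, -0.0, -0.0]
force: [0.4, 0.3, -0.3]
width: 61.2
grasp_force: 0.0
t: 15.4
position: [652.3, -81.5, 29.0]
orientation: [0.986, 0.169, 0.0, 0.0]
force: [-0.9, 0.2, 0.4]
width: 21.1
grasp_force: 25.0
t: 16.0
position: [652.0, -81.4, 133.1]
orientation: [0.986, 0.169, -0.0, -0.0]
force: [-0.6, -0.1, -1.7]
width: 21.3
grasp_force: 25.0
```

```bash
python3 -m jog '[[-0.052,0.058,0,0,0,0],[-0.103,0.117,0,0,0,0],[-0.103,0.117,0,0,0,0],[-0.103,0.117,0,0,0,0],[-0.103,0.117,0,0,0,0],[-0.103,0.117,0,0,0,0],[-0.103,0.117,0,0,0,0],[-0.103,0.117,0,0,0,0],[-0.103,0.117,0,0,0,0],[-0.103,0.117,0,0,0,0],[-0.103,0.117,0,0,0,0],[-0.055,0.057,0,0,0,0]]'
python3 -m jog '[[0,0,0,0,0,0],[0,0,-0.08,0,0,0],[0,0,-0.06,0,0,0],[0,0,-0.02,0,0,0],[0,0,0,0,0,0],[0,0,0,0,0,0]]'
python3 - <<'E'
from workcell import grab_frame
import cv2,numpy as np
a=grab_frame("side")["frame"][130:300,180:420,::-1]; cv2.imwrite("pics/s3.png",cv2.resize(a,None,fx=3,fy=3,interpolation=cv2.INTER_CUBIC))
E
```

```text
t: 17.2
position: [365.6, 240.9, 132.5]
orientation: [0.986, 0.169, -0.001, 0.0]
force: [-0.1, 0.6, -0.9]
width: 21.5
grasp_force: 25.0
t: 17.8
position: [368.4, 239.5, 94.2]
orientation: [0.986, 0.168, 0.0, 0.0]
force: [-0.3, 0.4, -0.7]
width: 21.4
grasp_force: 25.0
```

View pics/s3.png

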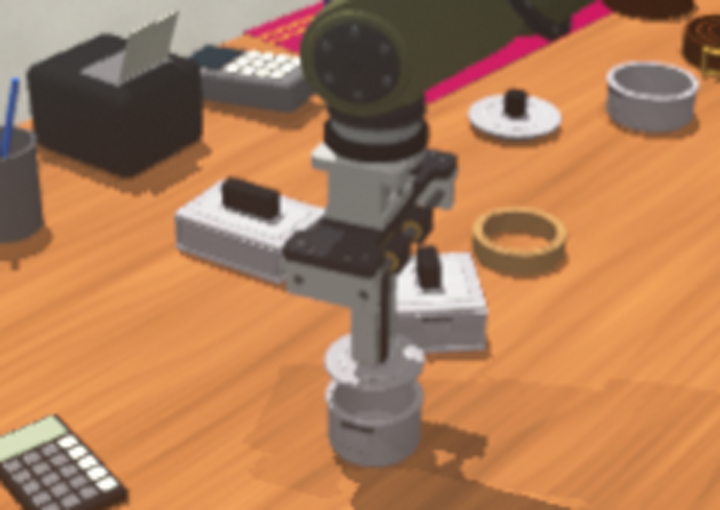

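The square tin is closed (430,290), and the small lid is centred over its tin (375,360 over 375,400).

```bash
python3 -m jog '[[0,0,-0.04,0,0,0],[0,0,-0.03,0,0,0],[0,0,-0.02,0,0,0],[0,0,-0.01,0,0,0],[0,0,0,0,0,0],[0,0,0,0,0,0]]'
python3 -m jog '[[0,0,-0.006,0,0,0],[0,0,-0.003,0,0,0],[0,0,0,0,0,0],[0,0,0,0,0,0]]'
```

```text
t: 18.45
position: [368.2, 239.8, 69.1]
orientation: [0.986, 0.169, 0.0, -0.0]
force: [-0.5, 0.3, -0.8]
width: 21.6
grasp_force: 25.0
t: 18.85
position: [368.1, 239.8, 66.7]
orientation: [0.986, 0.169, 0.0, -0.0]
force: [0.3, 0.4, -0.5]
width: 21.7
grasp_force: 25.0
```

```bash
python3 -m jog '[[0,0,-0.004,0,0,0],[0,0,-0.002,0,0,0],[0,0,0,0,0,0],[0,0,0,0,0,0]]'
python3 -m jog '[[0,0,0,0,0,0],[0,0,0,0,0,0],[0,0,0,0,0,0],[0,0,0,0,0,0],[0,0,0,0,0,0]]' 0.3
python3 -m jog '[[0,0,0.06,0,0,0],[0,0,0.1,0,0,0],[0,0,0.12,0,0,0],[0,0,0,0,0,0]]'
python3 -m jog '[[0.072,-0.152,0,0,0,0],[0.072,-0.152,0,0,0,0],[0.072,-0.152,0,0,0,0],[0.072,-0.152,0,0,0,0],[0.072,-0.152,0,0,0,0],[0.072,-0.152,0,0,0,0],[0.072,-0.152,0,0,0,0],[0.072,-0.152,0,0,0,0],[0.072,-0.152,0,0,0,0],[0.072,-0.152,0,0,0,0],[0,0,0,0,0,0],[0,0,0,0,0,0]]'
```

```text
t: 19.25
position: [368.2, 239.9, 65.9]
orientation: [0.986, 0.169, 0.0, -0.0]
force: [-4.4, -2.6, 11.6]
width: 21.2
grasp_force: 25.0
t: 19.75
position: [368.0, 239.8, 65.1]
orientation: [0.986, 0.169, -0.0, 0.0]
force: [0.0, 1.0, -0.4]
width: 58.4
grasp_force: 0.0
t: 20.15
position: [369.4, 240.5, 138.4]
orientation: [0.986, 0.169, 0.003, -0.001]
force: [-0.3, 0.8, 0.1]
width: 60.8
grasp_force: 0.0
t: 21.35
position: [547.6, -140.5, 134.0]
orientation: [0.986, 0.168, -0.001, -0.0]
force: [-0.4, 0.4, 0.1]
width: 61.5
grasp_force: 0.0
```

```bash
python3 -m jog '[[0.074,-0.151,0,0,0,0],[0.074,-0.151,0,0,0,0],[0.074,-0.151,-0.05,0,0,0],[0.074,-0.151,-0.07,0,0,0],[0,0,-0.1,0,0,0],[0,0,-0.07,0,0,0],[0,0,0,0,0,0],[0,0,0,0,0,0]]'
```

```text
t: 22.15
position: [622.3, -290.0, 63.5]
orientation: [0.986, 0.169, 0.0, 0.0]
force: [0.4, -0.1, 1.3]
width: 61.3
grasp_force: 0.0
```

```bash
python3 -m jog '[[-0.002,-0.005,-0.07,0,0,0],[0,0,-0.066,0,0,0],[0,0,0,0,0,0],[0,0,0,0,0,0]]'
python3 -m jog '[[0,0,0,0,0,0],[0,0,0,0,0,0],[0,0,0,0,0,0],[0,0,0,0,0,0],[0,0,0,0,0,0],[0,0,0,0,0,0]]' -1 25
python3 -m jog '[[0,0,0.08,0,0,0],[0,0,0.12,0,0,0],[0,0,0.14,0,0,0],[0,0,0.08,0,0,0],[0,0,0,0,0,0],[0,0,0,0,0,0]]'
```

```text
t: 22.55
position: [621.2, -292.2, 27.7]
orientation: [0.986, 0.169, -0.0, -0.0]
force: [0.1, -0.7, 0.5]
width: 60.7
grasp_force: 0.0
t: 23.15
position: [621.6, -292.5, 28.7]
orientation: [0.986, 0.169, -0.0, 0.0]
force: [-1.0, 0.3, 0.9]
width: 27.5
grasp_force: 25.0
t: 23.75
position: [621.2, -292.3, 132.6]
orientation: [0.986, 0.169, -0.0, -0.0]
force: [-0.1, -0.3, -3.0]
width: 27.4
grasp_force: 25.0
```

```bash
python3 -m jog '[[-0.04,-0.053,0,0,0,0],[-0.08,-0.106,0,0,0,0],[-0.08,-0.106,0,0,0,0],[-0.08,-0.106,0,0,0,0],[-0.08,-0.106,0,0,0,0],[-0.04,-0.053,0,0,0,0],[0,0,0,0,0,0],[0,0,-0.08,0,0,0],[0,0,-0.06,0,0,0],[0,0,-0.02,0,0,0],[0,0,0,0,0,0],[0,0,0,0,0,0]]'
python3 - <<'E'
from workcell import grab_frame
import cv2,numpy as np
a=grab_frame("top")["frame"][120:270,340:540,::-1]; b=grab_frame("side")["frame"][120:270,340:540,::-1]
cv2.imwrite("pics/s4.png",cv2.resize(np.hstack([a,b]),None,fx=2,fy=2,interpolation=cv2.INTER_CUBIC))
E
```

```text
t: 24.95
position: [522.0, -424.8, 94.2]
orientation: [0.986, 0.169, 0.0, 0.0]
force: [0.4, 0.6, -1.8]
width: 27.7
grasp_force: 25.0
```

View pics/s4.png

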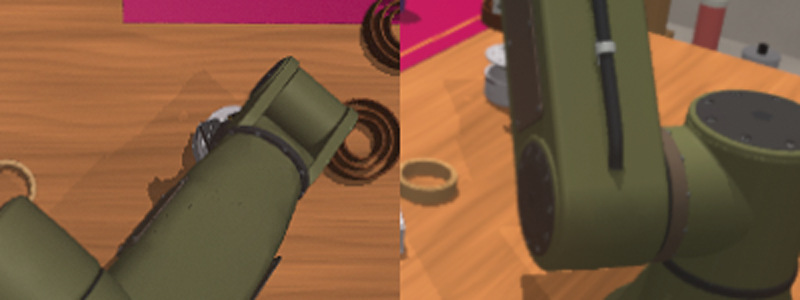

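The arm hides most of the fit. The lid edge shows over the tin at (220,130), so I'll lower it while watching the force.

```bash
python3 -m jog '[[0,0,-0.04,0,0,0],[0,0,-0.03,0,0,0],[0,0,-0.02,0,0,0],[0,0,-0.01,0,0,0],[0,0,0,0,0,0],[0,0,0,0,0,0]]'
python3 -m jog '[[0,0,-0.006,0,0,0],[0,0,-0.006,0,0,0],[0,0,0,0,0,0],[0,0,0,0,0,0]]'
```

```text
t: 25.65
position: [521.6, -425.1, 68.9]
orientation: [0.986, 0.169, 0.0, 0.0]
force: [-0.1, -0.2, -2.5]
width: 27.5
grasp_force: 25.0
t: 26.05
position: [521.6, -425.0, 65.7]
orientation: [0.986, 0.169, -0.0, -0.0]
force: [-0.2, 0.3, -1.5]
width: 27.4
grasp_force: 25.0
```

```bash
python3 -m jog '[[0,0,-0.004,0,0,0],[0,0,-0.005,0,0,0],[0,0,0,0,0,0],[0,0,0,0,0,0]]'
python3 -m jog '[[0,0,0,0,0,0],[0,0,0,0,0,0],[0,0,0,0,0,0],[0,0,0,0,0,0],[0,0,0,0,0,0]]' 0.3
python3 -m jog '[[0,0,0.06,0,0,0],[0,0,0.1,0,0,0],[0,0,0.14,0,0,0],[0,0,0.14,0,0,0],[-0.15,-0.08,0.1,0,0,0],[-0.15,-0.08,0,0,0,0],[-0.15,-0.08,0,0,0,0],[-0.15,-0.08,0,0,0,0],[-0.15,-0.04,0,0,0,0],[-0.15,0,0,0,0,0],[0,0,0,0,0,0],[0,0,0,0,0,0]]'
cat > chk.py <<'E'
from workcell import grab_frame
from h import *
f=grab_frame("top"); cv2.imwrite("pics/end_top.png",cv2.resize(f["frame"][100:300,150:500,::-1],None,fx=2.2,fy=2.2,interpolation=cv2.INTER_CUBIC))
s=grab_frame("side"); cv2.imwrite("pics/end_side.png",cv2.resize(s["frame"][110:310,160:440,::-1],None,fx=2.5,fy=2.5,interpolation=cv2.INTER_CUBIC))
C=cloud(f); hsv=cv2.cvtColor(f["frame"],cv2.COLOR_RGB2HSV); m=(hsv[...,1]<70)&(hsv[...,2]>110)
for n,(c,h) in tins.items():
    k=blob(m,c); mm=np.zeros(m.shape,np.uint8); cv2.drawContours(mm,[k.reshape(-1,1,2)],-1,1,-1)
    mm=cv2.erode(mm,np.ones((5,5)))&m; P=C[mm>0]; P=P[abs(P[:,2]-h-4)<15]
    A=np.c_[P[:,:2]-P[:,:2].mean(0),np.ones(len(P))]; w=np.linalg.lstsq(A,P[:,2],rcond=None)[0]
    print(n,rect(cast(f,k,h+3)),"plate z - rim",(w[2]-h).round(1),"tilt",np.round(w[:2],3))
E
python3 chk.py
```

```text
t: 26.45
position: [521.6, -425.0, 63.7]
orientation: [0.986, 0.169, 0.0, 0.0]
force: [-0.7, 0.4, 2.2]
width: 27.4
grasp_force: 25.0
t: 26.95
position: [521.5, -425.0, 63.4]
orientation: [0.986, 0.169, -0.0, -0.0]
force: [-0.5, 0.5, -0.7]
width: 60.3
grasp_force: 0.0
t: 28.15
position: [296.3, -515.3, 199.8]
orientation: [0.986, 0.168, 0.0, 0.001]
force: [-0.0, -0.1, 0.4]
width: 61.4
grasp_force: 0.0
oblong (array([650.7, 101.8]), array([126.3,  83.8]), 11.2) plate z - rim 3.7 tilt [-0.008  0.001]
square (array([439.5,  85.5]), array([95. , 92.2]), 47.5) plate z - rim 4.4 tilt [-0.003  0.002]
small (array([368., 241.]), array([76.1, 75.3]), -44.6) plate z - rim 3.6 tilt [-0.004 -0.019]
large (array([ 521.6, -424.2]), array([106.6, 104.1]), 43.8) plate z - rim 3.4 tilt [-0.002  0.005]
```

View pics/end_top.png

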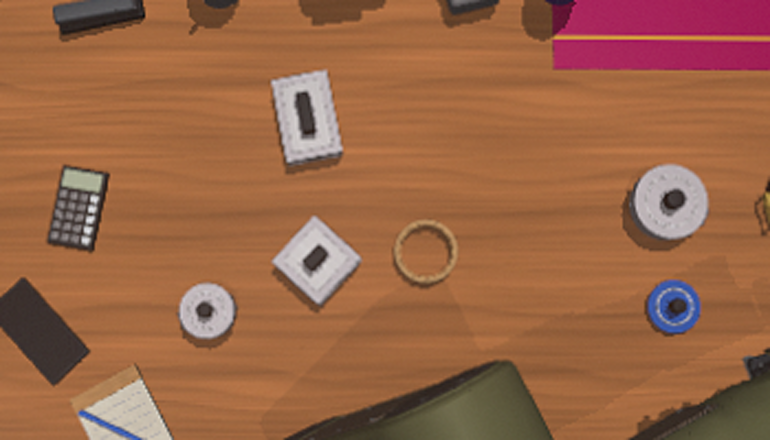

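View pics/end_side.png

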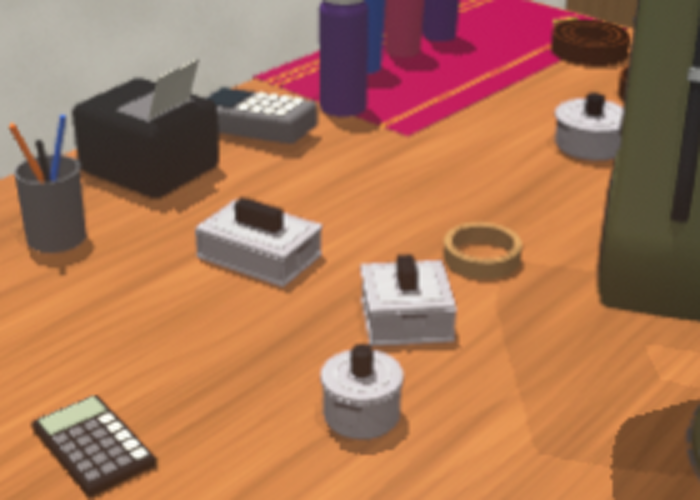

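All four lids sit level on their own tins, with plate tops about 4 mm above the rims. In the top crop they are at (305,115), (316,258), (205,310) and (672,200). The calculator, the tape and the blue lid have not moved.

```bash
python3 -c "from workcell import close_job; print(close_job())"
```

```text
the job is handed in; nothing more can be done
None
```

All four tins are closed with their own lids, level on the rims by the last camera check, and the job was handed in at about 28 s of the 128 s allowed; the hand-in gave no verdict.

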